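# Set the coolant metering valve to three turns and lock it

## Task

Set the coolant metering valve: wind its crank shut, clockwise seen from above, until you just feel the needle touch its seat - gently, as forcing it scores the seat - then open it by exactly three full turns. Only then swing the lock lever across, away from you, against its far stop, and let go of everything without disturbing the things lying about.

Things in the scene. Friction and masses are not known exactly. Their poses are not given: they have to be found in the camera images.
- valve: Coolant metering valve, bolted down, immovable. Dark steel base plate 130 (x) x 100 (y) x 10 mm; grey housing 62 x 62 mm up to z 60; steel ports at front (-x) and back (+x) reaching 63 mm from the axis at z 34; aluminium bonnet 56 mm wide up to z 84; crank on top, clockwise from above shuts. Origin on the worktop, on the crank's vertical axis.
- axis_top (a point): Fixed point on the crank's vertical axis, 104 mm above the worktop, top of its cap nut. Hub (24 mm wide), flat arm and counterweight (30 mm out, opposite the grip) lie between z 84 and 100 mm. The crank stands 0.3 to 0.9 turns from shut at the start and can go 6 turns open. The angle where it seats differs every time and cannot be seen: no dial or mark shows it or the count.
- grip_mid (a point): Middle of the crank's upright black grip, a cylinder 18 mm across from z 99 to 147 mm (this point at z 127) that spins freely on its pin and runs on a level circle of 40 mm radius. Turning takes about 2 N at the grip (0.10 N m). It stays where it is left.
- needle (a point): Tip of the needle, hidden in the housing on the axis: 30.0 mm above the worktop when it first touches the seat, 1.0 mm higher for each turn open; a measured height is far too coarse to find the seat or set the count by.
- seat (a point): Face of the sprung seat, hidden in the housing: 30.0 mm above the worktop. First touch is a firm step of about 4 N at the grip (0.15 N m); pushed harder the seat gives: about 2 N more per mm at the grip (3 N m/rad), sinking 1 mm per turn. It is scored at 0.25 rad past first touch (0.04 mm), about 20 N at the grip. 4 to 10 N over the running force is a good touch.
- lock_lever (a joint): Lock lever on the valve's right (-y) side: dark rod at z 69 mm, upright black knob at its end. 0 = open: seen from the pivot the knob is 0.6 rad from the valve's -y towards -x (front). Grows as the knob swings to the back, anticlockwise from above, to a hard stop at 1.2 = locked (0.6 rad towards +x). Starts at 0 to 0.15; about 2 N at the knob; stays where left; does not brake the crank.
- lock_pivot (a point): Fixed point on the lock lever's vertical pivot axis, 50 mm from the crank's axis along the valve's -y, at z 64 mm.
- lock_knob (a point): Middle of the lock lever's knob, 17 mm across, from z 74 to 98 mm above the worktop (this point at z 86), 60 mm from the pivot.
- hub: Loose light-coloured turned wheel hub, 46 mm across, 21 mm tall, on the worktop left of the valve's front; a bystander. Origin under its centre.
- big_nut: Loose steel hexagon nut, 24 x 28 x 13 mm, on the worktop behind the valve; a bystander. Origin under its centre.
- brush: Loose flat brush with a wooden handle, 35 x 183 x 10 mm, on the worktop right of the valve; a bystander. Origin under its middle.
- pen: Loose marker pen, 14 x 124 x 16 mm, on the worktop well to the left of the valve; a bystander. Origin under its middle.

How it is judged (in metres and radians):
On the way, in this order (a step that is already met when the one before it is completed fails the run):
1. the needle is wound down onto its seat, with the lock lever still open (z of needle in the frame of valve below 0.030004 m and value of joint lock_lever below 0.4 rad), for 0.05 s.
2. the crank is three turns (within a tenth of a turn) open from the seat, with the lock lever still open (z of needle in the frame of valve between 0.0329 and 0.0331 m and value of joint lock_lever below 0.4 rad), for 0.2 s.
At the end, for the whole second after the job is handed in: The crank stands three turns open from first touch of the seat, within a tenth of a turn (needle 3.0 mm, give or take 0.1 mm, above its seat), and the lock lever is across within 0.15 rad of its far stop (z of needle in the frame of valve between 0.0329 and 0.0331 m and value of joint lock_lever above 1.05 rad).
It fails at once if the needle is forced into its seat (seat pushed in by over 0.04 mm: crank 0.25 rad past first touch, about 20 N at the grip) (z of seat in the frame of valve below 0.02996 m).
It fails at once if a bystander is shifted by more than 30 mm (distance of any of hub, big_nut, brush, pen from where it was at the start of the episode above 0.03 m).
It also fails if it takes over 72 s, if anything falls off the work surface, if the arm or the gripper's body presses on something with over 40 N, if the wrist force passes 120 N, or if a joint passes its speed limit or range.

## Robot

A 7-joint arm with a two-finger parallel gripper is mounted at the origin on a cart in front of the work surface, level with it; the furniture and walls round the work are solid. World frame = base frame: x ahead of the robot, y to its left, z up, the work surface at z = 0. Lengths are in mm, angles in rad, forces in N, time in s.
With the tool pointing down it reaches from about 400 to 875 mm from the base axis. Payload 4.4 kg.
Tool frame: the origin (TCP) lies between the finger pads; the fingertips stand 22 mm ahead of it and the grasp point (between the pads) lies 3 mm ahead of it; z points along the fingers, y is the line along which they close (so a half turn about z gives the same grasp; the last joint's range is limited). The gripper opens to 85 mm and grips with 20 to 120 N. Pads are 22 mm wide; open, the fingers measure 114 mm over their backs; the gripper's body (76 mm by 85 mm) begins 54 mm behind the grasp point. The pads swing forward as they close: fully open they stand 13 mm farther back than shut.
Start: joints at [-0.066, 0.628, 0.038, 1.517, -0.027, 0.996, -0.02], TCP at [650.013, 0.026, 253.313] pointing down, gripper open.
Joint ranges: [-3.06, 3.06], [-0.37, 2.12], [-1.25, 1.32], [0.18, 2.47], [-1.1, 4.24], [0.23, 1.98], [-2.94, 2.94]. Speed limits (rad/s): [2.57, 2.57, 3.14, 3.14, 3.14, 3.14, 3.14].

## Interface

Orientations are given as [roll, pitch, yaw] about the fixed x, y, z axes, in that order (R = Rz(yaw) Ry(pitch) Rx(roll)).
In Python, from cell import ctrl gives the robot as it stands.
- The arm moves only by the tool step_arm, never from a script. Its argument "plan" is a list of rows, each an object of numbers: "dx", "dy", "dz": the shift along the tool's x, y, z scaled (see below); "ax", "ay", "az": the turn, a rotation vector about the tool's x, y, z scaled (see below); "gripper": the opening, from 0 (shut) to 1 (fully open). A call has 1 to 20 rows; each row shifts and turns the commanded pose from where the row before left it, along the tool's axes as they then stand; what a row does not reach is not made up. The controller multiplies each number of a shift by 0.3 m and each number of a turn by 90 degrees. A row lasts 1/8 s, in which the tool goes at most 62.5 mm and 10.7 degrees, less where a joint would pass 70% of its speed; a pose out of reach is approached as far as the arm can. A call with a number of a shift or a turn outside -1 to 1 is refused whole. A call with a gripper value outside its range is refused whole. The fingers move at their own pace and stop on an object; the grip force is fixed at half the most. Time passes only in rows, so rows that do not move let the fingers close. It gives the time, the measured TCP pose, the force, the opening and the grip force at its end, in the units of the state.
- ctrl.read_state(): the state, without advancing time (a new reading comes with each control period).
- ctrl.get_image(name): name is "scene" or "side" or "wrist"; returns a dict with "color" (480x640x3 uint8, red, green, blue), "range_z" (480x640 float32, mm along the optical axis (not along the pixel's ray), 0 where there is no reading), "fx", "fy", "cx", "cy" (pixels), "T" (4x4, takes a point from camera to world coordinates); the wrist camera has in their place "T_tool_cam" (4x4, takes a point from camera to tool coordinates, whose origin is the TCP and whose axes are the flange's). Camera axes: x right, y down, z forward; pixel columns grow to the right and rows downward; lengths in mm; the calibration is good to about 2 mm. A picture is of the moment at which its call begins: read the wrist's pose just before it.
- ctrl.finish_job(): hands the job in; it is judged then, once.
The state is a dict: "clock": time; "qpos": joint angles; "qd": joint speeds; "tau": joint torques, N m; "eef_pos": TCP position; "tool_rot": TCP orientation; "force": force on the tool from outside, world axes, zero at the start; "torque": the same for the moment, N m; "width": finger opening in mm; "gripper_force": force on a finger pad.
Only numpy, scipy, OpenCV 4.12 (cv2) and the standard library are available. Lean on these libraries where they do the work, as an engineer would, in place of code of your own. Each camera call takes 0.05 s, during which the arm holds its last target. There are 200 camera calls.

## Working session

There is one attempt and no reset: what is moved stays moved. The work goes in short steps, Python scripts to look and compute and a tool call to move; the robot and the scene stay as the last step left them, time stands still between calls to the robot, and variables do not carry over. Pictures are saved under pics/ and viewed, at most 10 in all, crops included, and the job is handed in when it is done.

Besides the shell and the picture viewer there is one more tool, called as a command line: name --argument value ..., lists and objects as JSON in quotes. step_arm: Moves the arm, as the interface text tells. Shifts and turns lie within -1 to 1; 1 stands for 0.3 m of shift or 90 degrees of turn. Its arguments: {"type":"object","properties":{"plan":{"type":"array"}},"required":["plan"]}

```bash
ls; mkdir -p pics
python3 - <<'E'
from cell import ctrl
import cv2,numpy as np
s=ctrl.read_state();print(s)
for n in("scene","side"):
    d=ctrl.get_image(n);cv2.imwrite(f"pics/{n}0.png",d["color"][:,:,::-1]);np.savez(f"pics/{n}0.npz",**d);print(n,d["fx"],d["cx"],d["T"].round(3).tolist())
E
```

```text
pics
{'clock': 0.0, 'qpos': array([-0.06580462,  0.62937325,  0.03845051,  1.5184006 , -0.02699545,
        0.99629956, -0.02002844]), 'qd': array([-0.00152551, -0.00062435, -0.00117107,  0.00097765, -0.00112171,
        0.000661  ,  0.00035883]), 'tau': array([-1.11932164e-03, -5.63405585e+01,  1.22606792e+00, -1.93450052e+01,
        1.09587883e-02,  1.05136272e-02, -8.84369996e-06]), 'eef_pos': array([6.49396460e+02, 2.53101817e-02, 2.52361215e+02]), 'tool_rot': array([-3.13963057e+00,  3.69854732e-05,  1.57076736e+00]), 'force': array([-0.94110416,  0.46150524, -0.89575504]), 'torque': array([-0.01075025, -0.01629418,  0.03470763]), 'gripper_force': 0.0, 'width': 85.31721962855732}
scene 449.5239344624535 313.27185857086994 [[0.814, -0.449, 0.369, 125.465], [-0.581, -0.63, 0.515, -599.688], [0.001, -0.633, -0.774, 847.464], [0.0, 0.0, 0.0, 1.0]]
side 558.2168950842422 317.72440547714217 [[-1.0, 0.002, -0.03, 548.766], [0.027, 0.455, -0.89, 908.256], [0.012, -0.89, -0.455, 633.568], [0.0, 0.0, 0.0, 1.0]]
```

View pics/scene0.png

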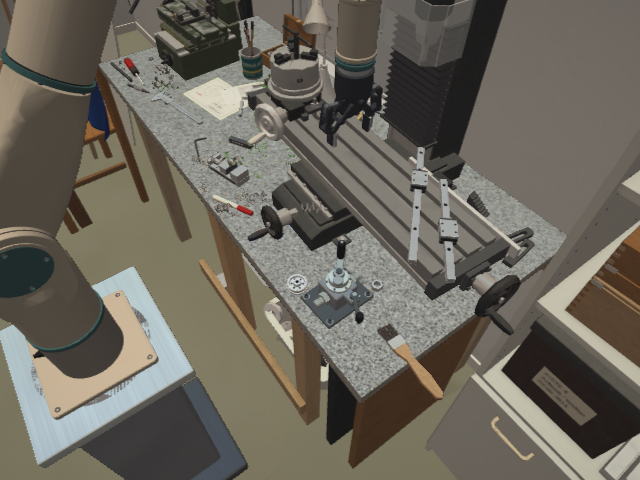

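View pics/side0.png

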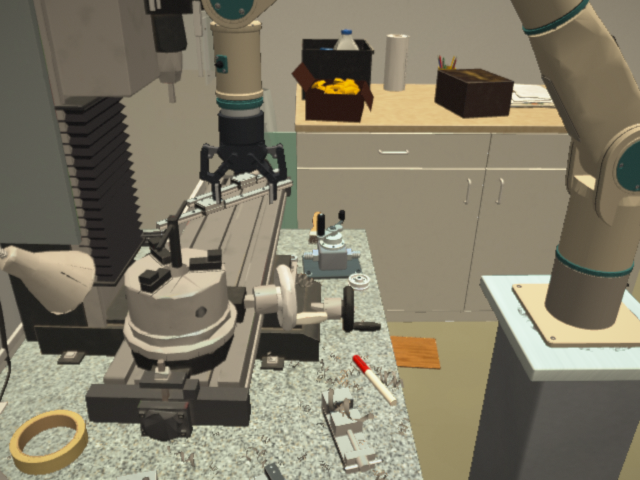

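The scene view shows the valve around (338,290), the black grip at (341,247), the lock knob at (360,317), the hub at (297,283), the nut at (377,285) and the brush at (410,360). I'll enlarge this area.

```bash
cat > h.py <<'E'
import numpy as np,cv2
def load(n): return dict(np.load(f"pics/{n}.npz"))
def ray(d,u,v,z):   # intersect pixel ray with height z
    T=d["T"];r=T[:3,:3]@np.array([(u-d["cx"])/d["fx"],(v-d["cy"])/d["fy"],1]);o=T[:3,3]
    return o+r*(z-o[2])/r[2]
def cloud(d):
    z=d["range_z"];v,u=np.mgrid[:480,:640]
    P=np.stack([(u-d["cx"])/d["fx"]*z,(v-d["cy"])/d["fy"]*z,z],-1)
    return P@d["T"][:3,:3].T+d["T"][:3,3]
def proj(d,p):
    q=d["T"][:3,:3].T@(np.array(p)-d["T"][:3,3]);return q[0]/q[2]*d["fx"]+d["cx"],q[1]/q[2]*d["fy"]+d["cy"]
E
python3 - <<'E'
from h import *
d=load("scene0");c=d["color"][230:330,280:400,::-1]
cv2.imwrite("pics/c1.png",cv2.resize(c,None,fx=6,fy=6,interpolation=cv2.INTER_CUBIC))
P=cloud(d)
for u,v in [(341,240),(341,247),(341,252),(360,317),(338,275),(297,283),(377,285),(330,320),(394,340),(435,395)]: print(u,v,P[v,u].round(1))
E
```

```text
341 240 [ 510.  -158.8  147.8]
341 247 [ 502.  -169.5  141.7]
341 252 [ 503.8 -168.7  123.3]
360 317 [ 450.3 -298.8   97.3]
338 275 [ 474.2 -198.8  100.7]
297 283 [ 424.8 -119.4   19.3]
377 285 [ 5.761e+02 -2.182e+02  3.000e-01]
330 320 [ 430.3 -234.4   14.2]
394 340 [ 511.2 -345.5    8.8]
435 395 [ 497.5 -475.9    8.4]
```

View pics/c1.png

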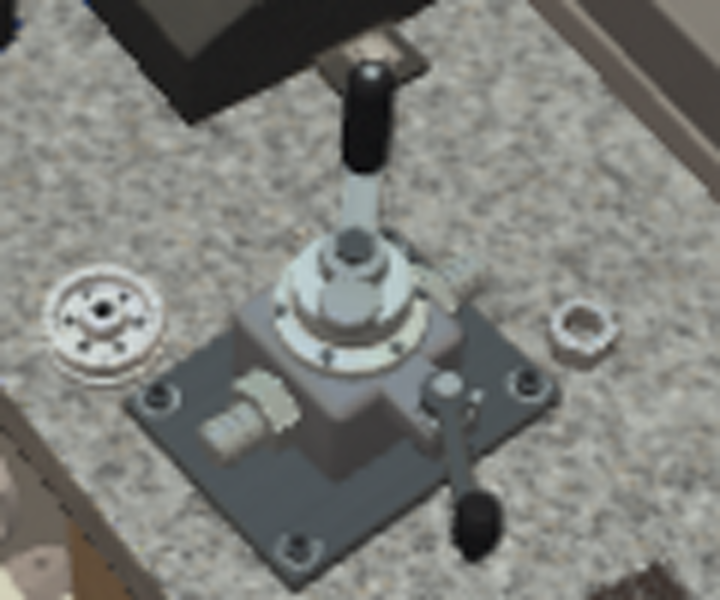

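Run:
```python
from h import *
d=load("scene0")
for n,a,b,z in [("nut top",355,242,104),("pivot",447,383,74),("knob top",482,505,98),("griptop",371,72,147),("gripbot",366,160,105),("L",125,405,10),("B",295,590,10),("R",558,395,10)]:
    print(n,ray(d,280+(a+.5)/6-.5,230+(b+.5)/6-.5,z).round(1))
P=cloud(d)
def sel(z0,z1,x0,x1,y0,y1):
    m=(P[...,2]>z0)&(P[...,2]<z1)&(P[...,0]>x0)&(P[...,0]<x1)&(P[...,1]>y0)&(P[...,1]<y1);return P[m]
for n,a in [("grip",(108,160,440,570,-230,-130)),("griptop",(143,155,440,570,-230,-130)),("nut",(101.5,108,440,520,-230,-180)),("knob",(84,106,400,560,-340,-270)),("plate",(5,13.5,380,580,-290,-130)),("hnut",(4,20,550,640,-260,-150)),("hub",(14,30,390,460,-160,-80)),("brush",(4,20,400,640,-520,-300))]:
    q=sel(*a);print(n,len(q),q.mean(0).round(1),q.min(0).round(1),q.max(0).round(1))
# anything tall near valve
q=sel(20,400,380,640,-420,0);
m=(q[:,1]>-130)|(q[:,0]>560)
q=q[m];print(len(q),q.min(0),q.max(0)); 
H,xe,ye=np.histogram2d(q[:,0],q[:,1],bins=[range(380,660,20),range(-420,20,20)]);print(H.astype(int))
```

```text
nut top [ 481.6 -191.4  104. ]
pivot [ 485.4 -239.9   74. ]
knob top [ 454.4 -293.5   98. ]
griptop [ 508.5 -162.1  147. ]
gripbot [ 505.7 -166.3  105. ]
L [ 413.3 -149.2   10. ]
B [ 418.5 -246.    10. ]
R [ 545.  -237.9   10. ]
grip 140 [ 505.7 -165.8  132.1] [ 499.5 -171.8  108.4] [ 517.5 -155.1  150.9]
griptop 45 [ 507.6 -163.6  145.9] [ 500.4 -170.7  143.1] [ 517.5 -155.1  150.9]
nut 31 [ 480.5 -193.2  103.4] [ 460.1 -213.3  101.5] [ 491.  -184.7  105.6]
knob 69 [ 452.  -295.3   94.2] [ 445.8 -301.4   85. ] [ 461.7 -284.6   99.7]
plate 1038 [ 469.1 -207.     9.3] [ 411.1 -245.5    5.1] [ 579.8 -130.9   13.5]
hnut 96 [ 570.6 -221.3   10.5] [ 550.5 -232.8    4.1] [ 584.5 -208.7   16. ]
hub 207 [ 426.5 -118.9   17.5] [ 404.  -159.2   14. ] [449.5 -93.2  23.1]
brush 1062 [ 509.6 -395.4    8.6] [ 446.6 -487.6    4. ] [ 632.1 -306.7   14.3]
8161 [ 419.34325996 -419.92746214   20.03828982] [ 6.39999615e+02 -8.89131307e-03  3.99952125e+02]
[[  0   0   0   0   0   0   0   0   0   0   0   0   0   0   0   0   0   0
    0   0   0]
 [  0   0   0   0   0   0   0   0   0   0   0   0   0   0   0
[... 307 characters left out ...]
0   0   0   0   0   0   0   0   0   0   0   0   0   0   0   0
    0   0   0]
 [  0   0   0   0   0   0   0   0   0   0   0   0   0   0   0   0   0   0
   59  56  48]
 [  0   0   0   0   0   0   0   0   0   0   0   0   0   0   0   0   0   0
  108  70  76]
 [  0   0   0   0   0   0   0   0   0   0   0   0   0   0   0   0   0   0
  155  87  85]
 [  0   0   1 140  29   0  51   4   0   0   0   0   0   0   0   0   0  18
  216  92 174]
 [  0   0   9 160 142 202 189 159 171 155 149 142 112  76  50  45  32  79
  167  55 313]
 [  0   0  52 166  96  79  78  70  79  78  71  72  83 118 131 126 130 164
  233 197 588]
 [ 27   0  51  78 105 101  88  82  85  69  67  63  53  47  40  36  31  28
  102 297 194]]
```

Run:
```python
from h import *
P=cloud(load("scene0")).reshape(-1,3)
for x in range(500,680,20):
  r=[]
  for y in range(-300,-40,20):
    q=P[(P[:,0]>=x)&(P[:,0]<x+20)&(P[:,1]>=y)&(P[:,1]<y+20)];r.append(int(q[:,2].max()) if len(q) else -1)
  print(x,r)
```

```text
500 [3, 3, 4, 58, 68, 82, 150, 147, 6, 3, 3, 2, 49]
520 [3, 3, 2, 18, 43, 49, 42, 17, 1, 3, 2, 3, 58]
540 [3, 2, 3, 18, 13, 42, 9, 10, 8, 1, 2, 2, 94]
560 [176, 173, 3, 16, 14, 3, 2, 3, 2, 3, 0, 99, 108]
580 [177, 177, 175, 164, 164, 164, 163, 162, 160, 150, 128, 129, 128]
600 [163, 177, 177, 165, 165, 164, 164, 164, 164, 164, 163, 164, 163]
620 [164, 165, 176, 176, 164, 164, 163, 164, 163, 163, 164, 164, 542]
640 [188, 185, 163, 176, 176, 165, 164, 164, 163, 163, 164, 165, 539]
660 [187, 189, 185, 173, 177, 176, 163, 164, 164, 163, 163, 164, 164]
```

step_arm --plan '[{"dx":-0.068,"dy":-0.059,"dz":0.02,"gripper":0.6},{"dx":-0.068,"dy":-0.059,"dz":0.02,"gripper":0.6},{"dx":-0.068,"dy":-0.059,"dz":0.02,"gripper":0.6},{"dx":-0.068,"dy":-0.059,"dz":0.02,"gripper":0.6},{"dx":-0.068,"dy":-0.059,"dz":0.02,"gripper":0.6},{"dx":-0.068,"dy":-0.059,"dz":0.02,"gripper":0.6},{"dx":-0.068,"dy":-0.059,"dz":0.02,"gripper":0.6},{"dx":-0.068,"dy":-0.059,"dz":0.02,"gripper":0.6},{"gripper":0.6},{"gripper":0.6}]'

```text
invalid input
```

step_arm --plan '[{"dx":-0.068,"dy":-0.059,"dz":0.02,"ax":0,"ay":0,"az":0,"gripper":0.6},{"dx":-0.068,"dy":-0.059,"dz":0.02,"ax":0,"ay":0,"az":0,"gripper":0.6},{"dx":-0.068,"dy":-0.059,"dz":0.02,"ax":0,"ay":0,"az":0,"gripper":0.6},{"dx":-0.068,"dy":-0.059,"dz":0.02,"ax":0,"ay":0,"az":0,"gripper":0.6},{"dx":-0.068,"dy":-0.059,"dz":0.02,"ax":0,"ay":0,"az":0,"gripper":0.6},{"dx":-0.068,"dy":-0.059,"dz":0.02,"ax":0,"ay":0,"az":0,"gripper":0.6},{"dx":-0.068,"dy":-0.059,"dz":0.02,"ax":0,"ay":0,"az":0,"gripper":0.6},{"dx":-0.068,"dy":-0.059,"dz":0.02,"ax":0,"ay":0,"az":0,"gripper":0.6},{"dx":0,"dy":0,"dz":0,"ax":0,"ay":0,"az":0,"gripper":0.6},{"dx":0,"dy":0,"dz":0,"ax":0,"ay":0,"az":0,"gripper":0.6}]'

```text
clock: 1.35
eef_pos: [509.1, -162.4, 205.4]
tool_rot: [3.141, -0.001, 1.571]
force: [0.1, 0.2, 0.1]
width: 51.4
gripper_force: 0.0
```

step_arm --plan '[{"dx":0,"dy":0,"dz":0.047,"ax":0,"ay":0,"az":0,"gripper":0.6},{"dx":0,"dy":0,"dz":0.047,"ax":0,"ay":0,"az":0,"gripper":0.6},{"dx":0,"dy":0,"dz":0.047,"ax":0,"ay":0,"az":0,"gripper":0.6},{"dx":0,"dy":0,"dz":0.047,"ax":0,"ay":0,"az":0,"gripper":0.6},{"dx":0,"dy":0,"dz":0.047,"ax":0,"ay":0,"az":0,"gripper":0.6},{"dx":0,"dy":0,"dz":0,"ax":0,"ay":0,"az":0,"gripper":0.6},{"dx":0,"dy":0,"dz":0,"ax":0,"ay":0,"az":0,"gripper":0.6}]'

```text
clock: 2.22
eef_pos: [508.7, -163.3, 135.0]
tool_rot: [3.141, 0.0, 1.571]
force: [0.1, -0.4, 0.2]
width: 51.3
gripper_force: 0.0
```

step_arm --plan '[{"dx":0,"dy":0,"dz":0,"ax":0,"ay":0,"az":0,"gripper":0},{"dx":0,"dy":0,"dz":0,"ax":0,"ay":0,"az":0,"gripper":0},{"dx":0,"dy":0,"dz":0,"ax":0,"ay":0,"az":0,"gripper":0},{"dx":0,"dy":0,"dz":0,"ax":0,"ay":0,"az":0,"gripper":0},{"dx":0,"dy":0,"dz":0,"ax":0,"ay":0,"az":0,"gripper":0},{"dx":0,"dy":0,"dz":0,"ax":0,"ay":0,"az":0,"gripper":0}]'

```text
clock: 2.98
eef_pos: [509.4, -163.1, 135.4]
tool_rot: [3.139, 0.0, 1.571]
force: [1.1, 0.8, 5.4]
width: 16.4
gripper_force: 58.9
```

```bash
cat >> h.py <<'E'
def table(a0,step,n,r=40.):
    a=np.radians(a0+step*np.arange(n+1));c=np.round(np.stack([r*np.sin(a),r*np.cos(a)],1)/300,3)  # tool dx=+y, dy=+x
    for k,(d,e) in enumerate(np.diff(c,axis=0).round(3)): print(round(a0+step*(k+1)),d,e)
E
python3 -c "
from h import *
table(46,-8,42)"
```

```text
38 -0.014 0.012
30 -0.015 0.01
22 -0.017 0.009
14 -0.018 0.005
6 -0.018 0.004
-2 -0.019 0.0
-10 -0.018 -0.002
-18 -0.018 -0.004
-26 -0.017 -0.007
-34 -0.017 -0.009
-42 -0.014 -0.012
-50 -0.013 -0.013
-58 -0.011 -0.015
-66 -0.009 -0.017
-74 -0.006 -0.017
-82 -0.004 -0.018
-90 -0.001 -0.019
-98 0.001 -0.019
-106 0.004 -0.018
-114 0.006 -0.017
-122 0.009 -0.017
-130 0.011 -0.015
-138 0.013 -0.013
-146 0.014 -0.012
-154 0.017 -0.009
-162 0.017 -0.007
-170 0.018 -0.004
-178 0.018 -0.002
-186 0.019 0.0
-194 0.018 0.004
-202 0.018 0.005
-210 0.017 0.009
-218 0.015 0.01
-226 0.014 0.012
-234 0.012 0.015
-242 0.01 0.015
-250 0.007 0.017
-258 0.005 0.018
-266 0.003 0.019
-274 0.0 0.018
-282 -0.003 0.019
-290 -0.005 0.018
```

step_arm --plan '[{"dx":-0.014,"dy":0.012,"dz":0,"ax":0,"ay":0,"az":0,"gripper":0},{"dx":-0.015,"dy":0.01,"dz":0,"ax":0,"ay":0,"az":0,"gripper":0},{"dx":-0.017,"dy":0.009,"dz":0,"ax":0,"ay":0,"az":0,"gripper":0},{"dx":-0.018,"dy":0.005,"dz":0,"ax":0,"ay":0,"az":0,"gripper":0},{"dx":-0.018,"dy":0.004,"dz":0,"ax":0,"ay":0,"az":0,"gripper":0},{"dx":-0.019,"dy":0,"dz":0,"ax":0,"ay":0,"az":0,"gripper":0}]'

```text
clock: 3.72
eef_pos: [522.3, -192.3, 135.5]
tool_rot: [3.138, -0.001, 1.572]
force: [2.0, 2.5, 3.9]
width: 16.2
gripper_force: 58.9
```

step_arm --plan '[{"dx":-0.018,"dy":-0.002,"dz":0,"ax":0,"ay":0,"az":0,"gripper":0},{"dx":-0.018,"dy":-0.004,"dz":0,"ax":0,"ay":0,"az":0,"gripper":0},{"dx":-0.017,"dy":-0.007,"dz":0,"ax":0,"ay":0,"az":0,"gripper":0},{"dx":-0.017,"dy":-0.009,"dz":0,"ax":0,"ay":0,"az":0,"gripper":0},{"dx":-0.014,"dy":-0.012,"dz":0,"ax":0,"ay":0,"az":0,"gripper":0},{"dx":-0.013,"dy":-0.013,"dz":0,"ax":0,"ay":0,"az":0,"gripper":0}]'

```text
clock: 4.47
eef_pos: [507.5, -223.9, 135.4]
tool_rot: [3.138, 0.002, 1.57]
force: [4.8, -0.2, 4.8]
width: 15.9
gripper_force: 59.0
```

step_arm --plan '[{"dx":-0.011,"dy":-0.015,"dz":0,"ax":0,"ay":0,"az":0,"gripper":0},{"dx":0,"dy":0,"dz":0,"ax":0,"ay":0,"az":0,"gripper":0}]'

```text
clock: 4.72
eef_pos: [501.8, -227.8, 135.4]
tool_rot: [3.14, 0.002, 1.569]
force: [1.0, -0.9, 6.6]
width: 15.7
gripper_force: 59.1
```

step_arm --plan '[{"dx":-0.005,"dy":-0.008,"dz":0,"ax":0,"ay":0,"az":0,"gripper":0},{"dx":-0.004,"dy":-0.009,"dz":0,"ax":0,"ay":0,"az":0,"gripper":0}]'

```text
clock: 4.97
eef_pos: [497.4, -229.9, 135.4]
tool_rot: [3.139, 0.002, 1.57]
force: [3.8, -1.3, 6.0]
width: 16.3
gripper_force: 59.0
```

step_arm --plan '[{"dx":-0.003,"dy":-0.009,"dz":0,"ax":0,"ay":0,"az":0,"gripper":0},{"dx":-0.003,"dy":-0.008,"dz":0,"ax":0,"ay":0,"az":0,"gripper":0}]'

```text
clock: 5.22
eef_pos: [492.0, -231.7, 135.4]
tool_rot: [3.14, 0.002, 1.57]
force: [2.7, -0.5, 6.1]
width: 16.0
gripper_force: 59.0
```

step_arm --plan '[{"dx":-0.002,"dy":-0.009,"dz":0,"ax":0,"ay":0,"az":0,"gripper":0},{"dx":-0.002,"dy":-0.009,"dz":0,"ax":0,"ay":0,"az":0,"gripper":0}]'

```text
clock: 5.48
eef_pos: [486.5, -232.8, 135.4]
tool_rot: [3.14, 0.002, 1.57]
force: [2.4, -0.3, 6.9]
width: 16.2
gripper_force: 59.1
```

step_arm --plan '[{"dx":-0.001,"dy":-0.01,"dz":0,"ax":0,"ay":0,"az":0,"gripper":0},{"dx":0,"dy":-0.009,"dz":0,"ax":0,"ay":0,"az":0,"gripper":0}]'

```text
clock: 5.72
eef_pos: [480.8, -233.0, 135.3]
tool_rot: [3.14, 0.001, 1.57]
force: [3.5, -0.8, 6.8]
width: 16.1
gripper_force: 59.1
```

step_arm --plan '[{"dx":0,"dy":-0.009,"dz":0,"ax":0,"ay":0,"az":0,"gripper":0},{"dx":0.001,"dy":-0.01,"dz":0,"ax":0,"ay":0,"az":0,"gripper":0}]'

```text
clock: 5.98
eef_pos: [475.1, -232.4, 135.3]
tool_rot: [3.14, 0.001, 1.57]
force: [3.2, 0.9, 6.6]
width: 16.2
gripper_force: 59.1
```

step_arm --plan '[{"dx":0.002,"dy":-0.009,"dz":0,"ax":0,"ay":0,"az":0,"gripper":0},{"dx":0.002,"dy":-0.009,"dz":0,"ax":0,"ay":0,"az":0,"gripper":0}]'

```text
clock: 6.22
eef_pos: [469.8, -231.1, 135.3]
tool_rot: [3.14, 0.001, 1.57]
force: [3.0, 0.9, 7.1]
width: 16.6
gripper_force: 59.1
```

step_arm --plan '[{"dx":0.003,"dy":-0.009,"dz":0,"ax":0,"ay":0,"az":0,"gripper":0},{"dx":0.003,"dy":-0.008,"dz":0,"ax":0,"ay":0,"az":0,"gripper":0}]'

```text
clock: 6.48
eef_pos: [464.8, -229.1, 135.3]
tool_rot: [3.14, 0.001, 1.571]
force: [3.2, 1.0, 6.3]
width: 16.3
gripper_force: 59.0
```

step_arm --plan '[{"dx":0.004,"dy":-0.009,"dz":0,"ax":0,"ay":0,"az":0,"gripper":0},{"dx":0.005,"dy":-0.008,"dz":0,"ax":0,"ay":0,"az":0,"gripper":0}]'

```text
clock: 6.72
eef_pos: [460.0, -226.4, 135.3]
tool_rot: [3.139, 0.001, 1.571]
force: [2.9, 1.2, 5.7]
width: 16.2
gripper_force: 59.0
```

step_arm --plan '[{"dx":0.005,"dy":-0.008,"dz":0,"ax":0,"ay":0,"az":0,"gripper":0},{"dx":0.006,"dy":-0.007,"dz":0,"ax":0,"ay":0,"az":0,"gripper":0}]'

```text
clock: 6.98
eef_pos: [455.7, -223.1, 135.3]
tool_rot: [3.139, 0.001, 1.571]
force: [3.9, 1.2, 5.5]
width: 15.9
gripper_force: 58.9
```

step_arm --plan '[{"dx":0.006,"dy":-0.007,"dz":0,"ax":0,"ay":0,"az":0,"gripper":0},{"dx":0.007,"dy":-0.006,"dz":0,"ax":0,"ay":0,"az":0,"gripper":0}]'

```text
clock: 7.22
eef_pos: [451.9, -219.3, 135.3]
tool_rot: [3.139, 0.001, 1.571]
force: [5.2, 0.4, 6.0]
width: 16.4
gripper_force: 59.0
```

step_arm --plan '[{"dx":0.007,"dy":-0.006,"dz":0,"ax":0,"ay":0,"az":0,"gripper":0},{"dx":0.007,"dy":-0.006,"dz":0,"ax":0,"ay":0,"az":0,"gripper":0}]'

```text
clock: 7.48
eef_pos: [448.5, -215.0, 135.2]
tool_rot: [3.139, 0.001, 1.571]
force: [5.9, 0.6, 4.9]
width: 16.2
gripper_force: 58.9
```

step_arm --plan '[{"dx":0.008,"dy":-0.004,"dz":0,"ax":0,"ay":0,"az":0,"gripper":0},{"dx":0.009,"dy":-0.004,"dz":0,"ax":0,"ay":0,"az":0,"gripper":0}]'

```text
clock: 7.72
eef_pos: [445.9, -210.2, 135.2]
tool_rot: [3.139, 0.002, 1.571]
force: [5.3, -0.8, 4.4]
width: 16.3
gripper_force: 58.9
```

step_arm --plan '[{"dx":0.008,"dy":-0.004,"dz":0,"ax":0,"ay":0,"az":0,"gripper":0},{"dx":0.009,"dy":-0.003,"dz":0,"ax":0,"ay":0,"az":0,"gripper":0}]'

```text
clock: 7.98
eef_pos: [443.9, -205.3, 135.2]
tool_rot: [3.139, 0.002, 1.57]
force: [5.6, -0.7, 4.8]
width: 16.2
gripper_force: 58.9
```

step_arm --plan '[{"dx":0.009,"dy":-0.002,"dz":0,"ax":0,"ay":0,"az":0,"gripper":0},{"dx":0.009,"dy":-0.001,"dz":0,"ax":0,"ay":0,"az":0,"gripper":0}]'

```text
clock: 8.22
eef_pos: [442.7, -200.2, 135.3]
tool_rot: [3.139, 0.002, 1.57]
force: [4.1, -1.8, 6.3]
width: 15.8
gripper_force: 58.9
```

step_arm --plan '[{"dx":0.009,"dy":-0.001,"dz":0,"ax":0,"ay":0,"az":0,"gripper":0},{"dx":0.009,"dy":0,"dz":0,"ax":0,"ay":0,"az":0,"gripper":0}]'

```text
clock: 8.48
eef_pos: [442.1, -195.0, 135.2]
tool_rot: [3.14, 0.002, 1.57]
force: [3.6, -1.8, 5.3]
width: 16.1
gripper_force: 58.9
```

step_arm --plan '[{"dx":0.01,"dy":0,"dz":0,"ax":0,"ay":0,"az":0,"gripper":0},{"dx":0.009,"dy":0.001,"dz":0,"ax":0,"ay":0,"az":0,"gripper":0}]'

```text
clock: 8.72
eef_pos: [442.2, -189.5, 135.2]
tool_rot: [3.14, 0.002, 1.57]
force: [3.2, -4.4, 6.0]
width: 16.4
gripper_force: 59.0
```

step_arm --plan '[{"dx":0.009,"dy":0.002,"dz":0,"ax":0,"ay":0,"az":0,"gripper":0}]'

```text
clock: 8.85
eef_pos: [442.5, -187.8, 135.3]
tool_rot: [3.14, 0.003, 1.569]
force: [2.4, -7.1, 6.7]
width: 16.2
gripper_force: 59.1
```

step_arm --plan '[{"dx":0.004,"dy":0.001,"dz":0,"ax":0,"ay":0,"az":0,"gripper":0},{"dx":0,"dy":0,"dz":0,"ax":0,"ay":0,"az":0,"gripper":0}]'

```text
clock: 9.1
eef_pos: [442.5, -187.4, 135.3]
tool_rot: [3.14, 0.004, 1.568]
force: [1.1, -7.6, 5.5]
width: 16.2
gripper_force: 59.1
```

step_arm --plan '[{"dx":0.008,"dy":0.002,"dz":0,"ax":0,"ay":0,"az":0,"gripper":0},{"dx":0,"dy":0,"dz":0,"ax":0,"ay":0,"az":0,"gripper":0}]'

```text
clock: 9.35
eef_pos: [442.8, -185.9, 135.3]
tool_rot: [3.141, 0.005, 1.567]
force: [0.6, -9.7, 6.6]
width: 16.4
gripper_force: 59.1
```

Seat felt (about 7 N over the running force). Next I open three turns anticlockwise.

```bash
python3 -c "
from h import *
table(164.3,9,20)"
```

```text
173 -0.02 -0.004
182 -0.021 -0.001
191 -0.021 0.002
200 -0.02 0.006
209 -0.019 0.009
218 -0.018 0.011
227 -0.015 0.015
236 -0.013 0.016
245 -0.01 0.018
254 -0.007 0.02
263 -0.004 0.02
272 -0.001 0.021
281 0.002 0.021
290 0.006 0.02
299 0.009 0.019
308 0.011 0.018
317 0.015 0.015
326 0.016 0.013
335 0.018 0.01
344 0.02 0.007
```

step_arm --plan '[{"dx":-0.02,"dy":-0.004,"dz":0,"ax":0,"ay":0,"az":0,"gripper":0},{"dx":-0.021,"dy":-0.001,"dz":0,"ax":0,"ay":0,"az":0,"gripper":0},{"dx":-0.021,"dy":0.002,"dz":0,"ax":0,"ay":0,"az":0,"gripper":0},{"dx":-0.02,"dy":0.006,"dz":0,"ax":0,"ay":0,"az":0,"gripper":0},{"dx":-0.019,"dy":0.009,"dz":0,"ax":0,"ay":0,"az":0,"gripper":0},{"dx":-0.018,"dy":0.011,"dz":0,"ax":0,"ay":0,"az":0,"gripper":0},{"dx":-0.015,"dy":0.015,"dz":0,"ax":0,"ay":0,"az":0,"gripper":0},{"dx":-0.013,"dy":0.016,"dz":0,"ax":0,"ay":0,"az":0,"gripper":0},{"dx":-0.01,"dy":0.018,"dz":0,"ax":0,"ay":0,"az":0,"gripper":0},{"dx":-0.007,"dy":0.02,"dz":0,"ax":0,"ay":0,"az":0,"gripper":0}]'

```text
clock: 10.6
eef_pos: [468.3, -230.6, 135.1]
tool_rot: [-3.137, -0.001, 1.57]
force: [-2.4, 2.4, 13.3]
width: 16.3
gripper_force: 59.9
```

step_arm --plan '[{"dx":-0.004,"dy":0.02,"dz":0,"ax":0,"ay":0,"az":0,"gripper":0},{"dx":-0.001,"dy":0.021,"dz":0,"ax":0,"ay":0,"az":0,"gripper":0},{"dx":0.002,"dy":0.021,"dz":0,"ax":0,"ay":0,"az":0,"gripper":0},{"dx":0.006,"dy":0.02,"dz":0,"ax":0,"ay":0,"az":0,"gripper":0},{"dx":0.009,"dy":0.019,"dz":0,"ax":0,"ay":0,"az":0,"gripper":0},{"dx":0.011,"dy":0.018,"dz":0,"ax":0,"ay":0,"az":0,"gripper":0},{"dx":0.015,"dy":0.015,"dz":0,"ax":0,"ay":0,"az":0,"gripper":0},{"dx":0.016,"dy":0.013,"dz":0,"ax":0,"ay":0,"az":0,"gripper":0},{"dx":0.018,"dy":0.01,"dz":0,"ax":0,"ay":0,"az":0,"gripper":0},{"dx":0.02,"dy":0.007,"dz":0,"ax":0,"ay":0,"az":0,"gripper":0}]'

```text
clock: 11.85
eef_pos: [520.1, -206.0, 135.5]
tool_rot: [3.14, 0.004, 1.569]
force: [2.2, -4.3, 6.6]
width: 16.2
gripper_force: 59.2
```

step_arm --plan '[{"dx":0.02,"dy":0.004,"dz":0,"ax":0,"ay":0,"az":0,"gripper":0},{"dx":0.021,"dy":0.001,"dz":0,"ax":0,"ay":0,"az":0,"gripper":0},{"dx":0.021,"dy":-0.002,"dz":0,"ax":0,"ay":0,"az":0,"gripper":0},{"dx":0.02,"dy":-0.006,"dz":0,"ax":0,"ay":0,"az":0,"gripper":0},{"dx":0.019,"dy":-0.009,"dz":0,"ax":0,"ay":0,"az":0,"gripper":0},{"dx":0.018,"dy":-0.011,"dz":0,"ax":0,"ay":0,"az":0,"gripper":0},{"dx":0.015,"dy":-0.015,"dz":0,"ax":0,"ay":0,"az":0,"gripper":0},{"dx":0.013,"dy":-0.016,"dz":0,"ax":0,"ay":0,"az":0,"gripper":0},{"dx":0.01,"dy":-0.018,"dz":0,"ax":0,"ay":0,"az":0,"gripper":0},{"dx":0.007,"dy":-0.02,"dz":0,"ax":0,"ay":0,"az":0,"gripper":0},{"dx":0.004,"dy":-0.02,"dz":0,"ax":0,"ay":0,"az":0,"gripper":0},{"dx":0.001,"dy":-0.021,"dz":0,"ax":0,"ay":0,"az":0,"gripper":0},{"dx":-0.002,"dy":-0.021,"dz":0,"ax":0,"ay":0,"az":0,"gripper":0},{"dx":-0.006,"dy":-0.02,"dz":0,"ax":0,"ay":0,"az":0,"gripper":0},{"dx":-0.009,"dy":-0.019,"dz":0,"ax":0,"ay":0,"az":0,"gripper":0},{"dx":-0.011,"dy":-0.018,"dz":0,"ax":0,"ay":0,"az":0,"gripper":0},{"dx":-0.015,"dy":-0.015,"dz":0,"ax":0,"ay":0,"az":0,"gripper":0},{"dx":-0.016,"dy":-0.013,"dz":0,"ax":0,"ay":0,"az":0,"gripper":0},{"dx":-0.018,"dy":-0.01,"dz":0,"ax":0,"ay":0,"az":0,"gripper":0},{"dx":-0.02,"dy":-0.007,"dz":0,"ax":0,"ay":0,"az":0,"gripper":0}]'

```text
clock: 14.35
eef_pos: [443.7, -181.7, 135.2]
tool_rot: [3.14, 0.0, 1.571]
force: [4.2, 1.2, 7.1]
width: 16.6
gripper_force: 59.2
```

step_arm --plan '[{"dx":-0.02,"dy":-0.004,"dz":0,"ax":0,"ay":0,"az":0,"gripper":0},{"dx":-0.021,"dy":-0.001,"dz":0,"ax":0,"ay":0,"az":0,"gripper":0},{"dx":-0.021,"dy":0.002,"dz":0,"ax":0,"ay":0,"az":0,"gripper":0},{"dx":-0.02,"dy":0.006,"dz":0,"ax":0,"ay":0,"az":0,"gripper":0},{"dx":-0.019,"dy":0.009,"dz":0,"ax":0,"ay":0,"az":0,"gripper":0},{"dx":-0.018,"dy":0.011,"dz":0,"ax":0,"ay":0,"az":0,"gripper":0},{"dx":-0.015,"dy":0.015,"dz":0,"ax":0,"ay":0,"az":0,"gripper":0},{"dx":-0.013,"dy":0.016,"dz":0,"ax":0,"ay":0,"az":0,"gripper":0},{"dx":-0.01,"dy":0.018,"dz":0,"ax":0,"ay":0,"az":0,"gripper":0},{"dx":-0.007,"dy":0.02,"dz":0,"ax":0,"ay":0,"az":0,"gripper":0},{"dx":-0.004,"dy":0.02,"dz":0,"ax":0,"ay":0,"az":0,"gripper":0},{"dx":-0.001,"dy":0.021,"dz":0,"ax":0,"ay":0,"az":0,"gripper":0},{"dx":0.002,"dy":0.021,"dz":0,"ax":0,"ay":0,"az":0,"gripper":0},{"dx":0.006,"dy":0.02,"dz":0,"ax":0,"ay":0,"az":0,"gripper":0},{"dx":0.009,"dy":0.019,"dz":0,"ax":0,"ay":0,"az":0,"gripper":0},{"dx":0.011,"dy":0.018,"dz":0,"ax":0,"ay":0,"az":0,"gripper":0},{"dx":0.015,"dy":0.015,"dz":0,"ax":0,"ay":0,"az":0,"gripper":0},{"dx":0.016,"dy":0.013,"dz":0,"ax":0,"ay":0,"az":0,"gripper":0},{"dx":0.018,"dy":0.01,"dz":0,"ax":0,"ay":0,"az":0,"gripper":0},{"dx":0.02,"dy":0.007,"dz":0,"ax":0,"ay":0,"az":0,"gripper":0}]'

```text
clock: 16.85
eef_pos: [520.1, -206.0, 135.5]
tool_rot: [3.14, 0.004, 1.569]
force: [2.4, -4.4, 6.7]
width: 16.2
gripper_force: 59.2
```

step_arm --plan '[{"dx":0.02,"dy":0.004,"dz":0,"ax":0,"ay":0,"az":0,"gripper":0},{"dx":0.021,"dy":0.001,"dz":0,"ax":0,"ay":0,"az":0,"gripper":0},{"dx":0.021,"dy":-0.002,"dz":0,"ax":0,"ay":0,"az":0,"gripper":0},{"dx":0.02,"dy":-0.006,"dz":0,"ax":0,"ay":0,"az":0,"gripper":0},{"dx":0.019,"dy":-0.009,"dz":0,"ax":0,"ay":0,"az":0,"gripper":0},{"dx":0.018,"dy":-0.011,"dz":0,"ax":0,"ay":0,"az":0,"gripper":0},{"dx":0.015,"dy":-0.015,"dz":0,"ax":0,"ay":0,"az":0,"gripper":0},{"dx":0.013,"dy":-0.016,"dz":0,"ax":0,"ay":0,"az":0,"gripper":0},{"dx":0.01,"dy":-0.018,"dz":0,"ax":0,"ay":0,"az":0,"gripper":0},{"dx":0.007,"dy":-0.02,"dz":0,"ax":0,"ay":0,"az":0,"gripper":0},{"dx":0.004,"dy":-0.02,"dz":0,"ax":0,"ay":0,"az":0,"gripper":0},{"dx":0.001,"dy":-0.021,"dz":0,"ax":0,"ay":0,"az":0,"gripper":0},{"dx":-0.002,"dy":-0.021,"dz":0,"ax":0,"ay":0,"az":0,"gripper":0},{"dx":-0.006,"dy":-0.02,"dz":0,"ax":0,"ay":0,"az":0,"gripper":0},{"dx":-0.009,"dy":-0.019,"dz":0,"ax":0,"ay":0,"az":0,"gripper":0},{"dx":-0.011,"dy":-0.018,"dz":0,"ax":0,"ay":0,"az":0,"gripper":0},{"dx":-0.015,"dy":-0.015,"dz":0,"ax":0,"ay":0,"az":0,"gripper":0},{"dx":-0.016,"dy":-0.013,"dz":0,"ax":0,"ay":0,"az":0,"gripper":0},{"dx":-0.018,"dy":-0.01,"dz":0,"ax":0,"ay":0,"az":0,"gripper":0},{"dx":-0.02,"dy":-0.007,"dz":0,"ax":0,"ay":0,"az":0,"gripper":0}]'

```text
clock: 19.35
eef_pos: [443.7, -181.7, 135.2]
tool_rot: [3.14, 0.0, 1.571]
force: [4.7, 1.8, 8.0]
width: 15.9
gripper_force: 59.2
```

step_arm --plan '[{"dx":-0.02,"dy":-0.004,"dz":0,"ax":0,"ay":0,"az":0,"gripper":0},{"dx":-0.021,"dy":-0.001,"dz":0,"ax":0,"ay":0,"az":0,"gripper":0},{"dx":-0.021,"dy":0.002,"dz":0,"ax":0,"ay":0,"az":0,"gripper":0},{"dx":-0.02,"dy":0.006,"dz":0,"ax":0,"ay":0,"az":0,"gripper":0},{"dx":-0.019,"dy":0.009,"dz":0,"ax":0,"ay":0,"az":0,"gripper":0},{"dx":-0.018,"dy":0.011,"dz":0,"ax":0,"ay":0,"az":0,"gripper":0},{"dx":-0.015,"dy":0.015,"dz":0,"ax":0,"ay":0,"az":0,"gripper":0},{"dx":-0.013,"dy":0.016,"dz":0,"ax":0,"ay":0,"az":0,"gripper":0},{"dx":-0.01,"dy":0.018,"dz":0,"ax":0,"ay":0,"az":0,"gripper":0},{"dx":-0.007,"dy":0.02,"dz":0,"ax":0,"ay":0,"az":0,"gripper":0},{"dx":-0.004,"dy":0.02,"dz":0,"ax":0,"ay":0,"az":0,"gripper":0},{"dx":-0.001,"dy":0.021,"dz":0,"ax":0,"ay":0,"az":0,"gripper":0},{"dx":0.002,"dy":0.021,"dz":0,"ax":0,"ay":0,"az":0,"gripper":0},{"dx":0.006,"dy":0.02,"dz":0,"ax":0,"ay":0,"az":0,"gripper":0},{"dx":0.009,"dy":0.019,"dz":0,"ax":0,"ay":0,"az":0,"gripper":0},{"dx":0.011,"dy":0.018,"dz":0,"ax":0,"ay":0,"az":0,"gripper":0},{"dx":0.015,"dy":0.015,"dz":0,"ax":0,"ay":0,"az":0,"gripper":0},{"dx":0.016,"dy":0.013,"dz":0,"ax":0,"ay":0,"az":0,"gripper":0},{"dx":0.018,"dy":0.01,"dz":0,"ax":0,"ay":0,"az":0,"gripper":0},{"dx":0.02,"dy":0.007,"dz":0,"ax":0,"ay":0,"az":0,"gripper":0}]'

```text
clock: 21.85
eef_pos: [520.1, -206.0, 135.5]
tool_rot: [3.14, 0.004, 1.569]
force: [3.6, -4.0, 6.9]
width: 16.3
gripper_force: 59.2
```

step_arm --plan '[{"dx":0.02,"dy":0.004,"dz":0,"ax":0,"ay":0,"az":0,"gripper":0},{"dx":0.021,"dy":0.001,"dz":0,"ax":0,"ay":0,"az":0,"gripper":0},{"dx":0.021,"dy":-0.002,"dz":0,"ax":0,"ay":0,"az":0,"gripper":0},{"dx":0.02,"dy":-0.006,"dz":0,"ax":0,"ay":0,"az":0,"gripper":0},{"dx":0.019,"dy":-0.009,"dz":0,"ax":0,"ay":0,"az":0,"gripper":0},{"dx":0.018,"dy":-0.011,"dz":0,"ax":0,"ay":0,"az":0,"gripper":0},{"dx":0.015,"dy":-0.015,"dz":0,"ax":0,"ay":0,"az":0,"gripper":0},{"dx":0.013,"dy":-0.016,"dz":0,"ax":0,"ay":0,"az":0,"gripper":0},{"dx":0.01,"dy":-0.018,"dz":0,"ax":0,"ay":0,"az":0,"gripper":0},{"dx":0.007,"dy":-0.02,"dz":0,"ax":0,"ay":0,"az":0,"gripper":0},{"dx":0.004,"dy":-0.02,"dz":0,"ax":0,"ay":0,"az":0,"gripper":0},{"dx":0.001,"dy":-0.021,"dz":0,"ax":0,"ay":0,"az":0,"gripper":0},{"dx":-0.002,"dy":-0.021,"dz":0,"ax":0,"ay":0,"az":0,"gripper":0},{"dx":-0.006,"dy":-0.02,"dz":0,"ax":0,"ay":0,"az":0,"gripper":0},{"dx":-0.009,"dy":-0.019,"dz":0,"ax":0,"ay":0,"az":0,"gripper":0},{"dx":-0.011,"dy":-0.018,"dz":0,"ax":0,"ay":0,"az":0,"gripper":0},{"dx":-0.015,"dy":-0.015,"dz":0,"ax":0,"ay":0,"az":0,"gripper":0},{"dx":-0.016,"dy":-0.013,"dz":0,"ax":0,"ay":0,"az":0,"gripper":0},{"dx":-0.018,"dy":-0.01,"dz":0,"ax":0,"ay":0,"az":0,"gripper":0},{"dx":-0.02,"dy":-0.007,"dz":0,"ax":0,"ay":0,"az":0,"gripper":0}]'

```text
clock: 24.35
eef_pos: [443.7, -181.7, 135.2]
tool_rot: [3.14, 0.0, 1.571]
force: [4.3, 1.5, 6.8]
width: 15.9
gripper_force: 59.2
```

step_arm --plan '[{"dx":-0.02,"dy":-0.004,"dz":0,"ax":0,"ay":0,"az":0,"gripper":0},{"dx":0,"dy":0,"dz":0,"ax":0,"ay":0,"az":0,"gripper":0},{"dx":0,"dy":0,"dz":0,"ax":0,"ay":0,"az":0,"gripper":0},{"dx":0,"dy":0,"dz":0,"ax":0,"ay":0,"az":0,"gripper":0}]'

```text
clock: 24.85
eef_pos: [442.4, -188.2, 135.2]
tool_rot: [3.141, 0.001, 1.57]
force: [3.5, 0.1, 7.7]
width: 16.5
gripper_force: 59.2
```

step_arm --plan '[{"dx":0,"dy":0,"dz":0,"ax":0,"ay":0,"az":0,"gripper":0.6},{"dx":0,"dy":0,"dz":0,"ax":0,"ay":0,"az":0,"gripper":0.6},{"dx":0,"dy":0,"dz":0,"ax":0,"ay":0,"az":0,"gripper":0.6},{"dx":0,"dy":0,"dz":0,"ax":0,"ay":0,"az":0,"gripper":0.6},{"dx":0,"dy":0,"dz":-0.06,"ax":0,"ay":0,"az":0,"gripper":0.6},{"dx":0,"dy":0,"dz":-0.06,"ax":0,"ay":0,"az":0,"gripper":0.6},{"dx":0,"dy":0,"dz":-0.06,"ax":0,"ay":0,"az":0,"gripper":0.6},{"dx":0,"dy":0,"dz":0,"ax":0,"ay":0,"az":0,"gripper":0.6}]'

```text
clock: 25.85
eef_pos: [442.7, -187.7, 189.7]
tool_rot: [3.139, 0.001, 1.571]
force: [-0.1, -0.8, -0.6]
width: 51.1
gripper_force: 0.0
```

step_arm --plan '[{"dx":-0.06,"dy":-0.015,"dz":0,"ax":0,"ay":0,"az":0,"gripper":0},{"dx":-0.06,"dy":-0.015,"dz":0,"ax":0,"ay":0,"az":0,"gripper":0},{"dx":-0.06,"dy":-0.015,"dz":0,"ax":0,"ay":0,"az":0,"gripper":0},{"dx":-0.06,"dy":-0.015,"dz":0,"ax":0,"ay":0,"az":0,"gripper":0},{"dx":-0.06,"dy":-0.015,"dz":0,"ax":0,"ay":0,"az":0,"gripper":0},{"dx":-0.06,"dy":-0.015,"dz":0,"ax":0,"ay":0,"az":0,"gripper":0},{"dx":0,"dy":0,"dz":0,"ax":0,"ay":0,"az":0,"gripper":0},{"dx":0,"dy":0,"dz":0,"ax":0,"ay":0,"az":0,"gripper":0}]'

```text
clock: 26.85
eef_pos: [415.2, -294.8, 188.6]
tool_rot: [-3.141, -0.001, 1.571]
force: [-0.2, 1.2, 0.6]
width: -0.1
gripper_force: 0.0
```

Run:
```python
from cell import ctrl
import cv2,numpy as np
from h import *
d=ctrl.get_image("scene");np.savez("pics/scene1.npz",**d)
print(ctrl.read_state()["eef_pos"])
cv2.imwrite("pics/c2.png",cv2.resize(d["color"][210:330,270:420,::-1],None,fx=5,fy=5,interpolation=cv2.INTER_CUBIC))
```

```text
[ 415.34751981 -294.59722589  188.7162039 ]
```

View pics/c2.png

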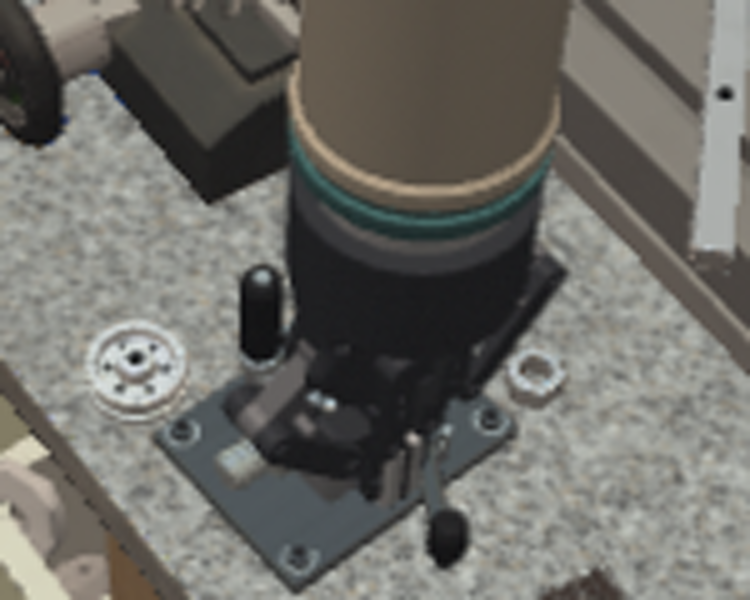

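step_arm --plan '[{"dx":-0.007,"dy":0,"dz":0.072,"ax":0,"ay":0,"az":0,"gripper":0},{"dx":0,"dy":0,"dz":0.072,"ax":0,"ay":0,"az":0,"gripper":0},{"dx":0,"dy":0,"dz":0.072,"ax":0,"ay":0,"az":0,"gripper":0},{"dx":0,"dy":0,"dz":0.072,"ax":0,"ay":0,"az":0,"gripper":0},{"dx":0,"dy":0,"dz":0,"ax":0,"ay":0,"az":0,"gripper":0},{"dx":0,"dy":0,"dz":0,"ax":0,"ay":0,"az":0,"gripper":0}]'

```text
clock: 27.65
eef_pos: [415.7, -297.3, 103.0]
tool_rot: [3.141, 0.0, 1.572]
force: [0.1, -1.2, 0.2]
width: 0.2
gripper_force: 0.0
```

step_arm --plan '[{"dx":0,"dy":0.02,"dz":0,"ax":0,"ay":0,"az":0,"gripper":0},{"dx":0,"dy":0.02,"dz":0,"ax":0,"ay":0,"az":0,"gripper":0},{"dx":0,"dy":0.02,"dz":0,"ax":0,"ay":0,"az":0,"gripper":0},{"dx":0,"dy":0.02,"dz":0,"ax":0,"ay":0,"az":0,"gripper":0},{"dx":0,"dy":0.02,"dz":0,"ax":0,"ay":0,"az":0,"gripper":0},{"dx":0,"dy":0.02,"dz":0,"ax":0,"ay":0,"az":0,"gripper":0}]'

```text
clock: 28.4
eef_pos: [449.6, -298.7, 102.2]
tool_rot: [-3.139, 0.001, 1.569]
force: [-3.9, -2.7, 0.6]
width: -0.0
gripper_force: 1.8
```

Contact is made and the knob is moving, so I keep sweeping.

step_arm --plan '[{"dx":0,"dy":0.02,"dz":0,"ax":0,"ay":0,"az":0,"gripper":0},{"dx":0,"dy":0.02,"dz":0,"ax":0,"ay":0,"az":0,"gripper":0},{"dx":0,"dy":0.02,"dz":0,"ax":0,"ay":0,"az":0,"gripper":0},{"dx":0,"dy":0.02,"dz":0,"ax":0,"ay":0,"az":0,"gripper":0},{"dx":0,"dy":0.02,"dz":0,"ax":0,"ay":0,"az":0,"gripper":0}]'

```text
clock: 29.02
eef_pos: [481.5, -296.8, 102.3]
tool_rot: [-3.141, -0.001, 1.571]
force: [-2.7, 0.9, 0.6]
width: 0.1
gripper_force: 1.3
```

step_arm --plan '[{"dx":0,"dy":0.02,"dz":0,"ax":0,"ay":0,"az":0,"gripper":0},{"dx":0,"dy":0.02,"dz":0,"ax":0,"ay":0,"az":0,"gripper":0},{"dx":0,"dy":0.01,"dz":0,"ax":0,"ay":0,"az":0,"gripper":0}]'

```text
clock: 29.4
eef_pos: [496.1, -296.4, 102.0]
tool_rot: [-3.14, -0.002, 1.572]
force: [-4.3, 3.1, 0.6]
width: -0.2
gripper_force: 2.0
```

step_arm --plan '[{"dx":0,"dy":0.01,"dz":0,"ax":0,"ay":0,"az":0,"gripper":0},{"dx":0,"dy":0.01,"dz":0,"ax":0,"ay":0,"az":0,"gripper":0}]'

```text
clock: 29.65
eef_pos: [501.5, -297.7, 102.2]
tool_rot: [-3.14, -0.0, 1.571]
force: [-7.5, 1.4, 0.4]
width: -0.0
gripper_force: 3.5
```

step_arm --plan '[{"dx":0,"dy":0.01,"dz":0,"ax":0,"ay":0,"az":0,"gripper":0},{"dx":0,"dy":0,"dz":0,"ax":0,"ay":0,"az":0,"gripper":0}]'

```text
clock: 29.9
eef_pos: [501.6, -297.8, 101.9]
tool_rot: [-3.135, -0.001, 1.57]
force: [-9.1, 1.8, 2.5]
width: 0.1
gripper_force: 4.3
```

It stalled, so the lever is at its stop. I back off, lift and look.

step_arm --plan '[{"dx":0,"dy":-0.04,"dz":0,"ax":0,"ay":0,"az":0,"gripper":0},{"dx":0,"dy":-0.05,"dz":0,"ax":0,"ay":0,"az":0,"gripper":0},{"dx":0,"dy":0,"dz":-0.1,"ax":0,"ay":0,"az":0,"gripper":0},{"dx":0,"dy":0,"dz":-0.12,"ax":0,"ay":0,"az":0,"gripper":0},{"dx":0,"dy":0,"dz":-0.12,"ax":0,"ay":0,"az":0,"gripper":0},{"dx":0,"dy":0,"dz":-0.12,"ax":0,"ay":0,"az":0,"gripper":0},{"dx":0.1,"dy":0,"dz":-0.08,"ax":0,"ay":0,"az":0,"gripper":0},{"dx":0.15,"dy":0,"dz":0,"ax":0,"ay":0,"az":0,"gripper":0},{"dx":0.15,"dy":0,"dz":0,"ax":0,"ay":0,"az":0,"gripper":0},{"dx":0.15,"dy":0,"dz":0,"ax":0,"ay":0,"az":0,"gripper":0},{"dx":0.15,"dy":0,"dz":0,"ax":0,"ay":0,"az":0,"gripper":0},{"dx":0,"dy":0,"dz":0,"ax":0,"ay":0,"az":0,"gripper":0}]'

```text
clock: 31.4
eef_pos: [478.6, -83.9, 264.9]
tool_rot: [3.139, -0.002, 1.577]
force: [-1.5, -0.8, 0.1]
width: 0.3
gripper_force: 0.0
```

Run:
```python
from cell import ctrl
import cv2,numpy as np
from h import *
d=ctrl.get_image("scene");np.savez("pics/scene2.npz",**d)
print(ctrl.read_state()["eef_pos"],ctrl.read_state()["force"])
cv2.imwrite("pics/c3.png",cv2.resize(d["color"][210:330,270:420,::-1],None,fx=5,fy=5,interpolation=cv2.INTER_CUBIC))
ax=np.array([482,-192.5,0])
for n,a in [("grip",186),("grip174",174)]:
  t=np.radians(a);print(n,(np.array(proj(d,ax+[40*np.cos(t),40*np.sin(t),147]))-[270,210])*5)
for l in (1.05,1.2):
  t=l-.54;print(l,(np.array(proj(d,[485+60*np.sin(t),-242.5-60*np.cos(t),98]))-[270,210])*5)
```

```text
[478.59013627 -86.533331   264.92609171] [ 0.60079643 -1.31680148 -0.5169056 ]
grip [276.07057321 291.18942293]
grip174 [263.22688227 276.98319856]
1.05 [570.50570517 443.68366963]
1.2 [576.53359179 425.53884627]
```

View pics/c3.png

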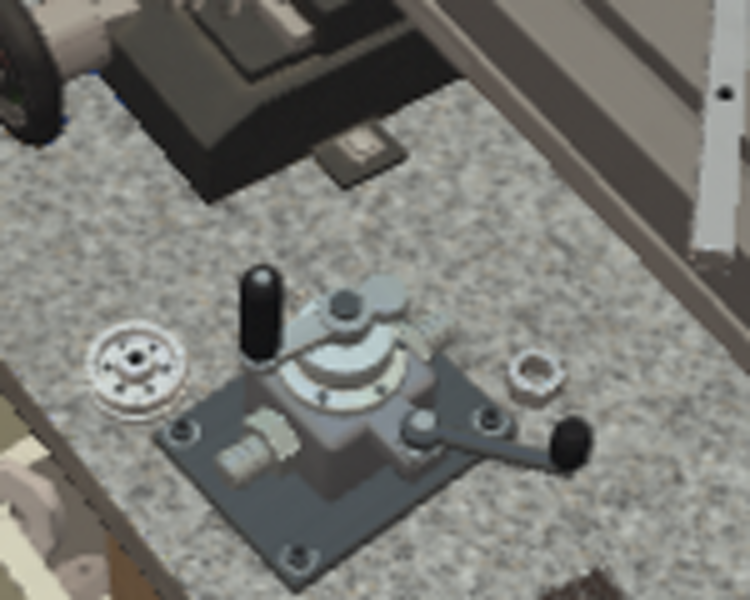

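The picture shows the grip top at crop (262,275), matching the 174° target. The knob top is at about (573,430), matching the far stop, and the bystanders have not moved. I'll hand it in.

```bash
python3 -c "
from cell import ctrl
print(ctrl.finish_job())"
```

```text
the job is handed in; nothing more can be done
None
```

I closed the valve until I felt the seat (about 7 N over the running force), opened it three full turns, swung the lock lever to its far stop, released everything without moving the bystanders in view, and handed the job in at about 31 s; no verdict was returned.

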